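# Level the camp cook shelf by the fire pit

### The arm

A 6-joint arm with a two-finger parallel gripper is mounted at the origin on the work surface. World frame = base frame: x ahead of the robot, y to its left, z up, the work surface at z = 0. Lengths are in m, angles in rad, forces in N, time in s.
With the tool pointing down it reaches from about 0.35 to 0.975 m from the base axis. Payload 4.9 kg.
Tool frame: the origin (TCP) lies at the very end of the fingers, on their centre line; the grasp point (between the pads) lies ctrl.grip_point_offset behind it (ctrl.grip_point_offset is the distance from the TCP to the grasp point, in m); z points along the fingers, y is the direction in which the jaws open and shut (so a half turn about z gives the same grasp; the last joint's range is limited). The gripper opens to 85 mm and grips with 20 to 120 N. Pads are 22 mm wide; open, the fingers measure 114 mm over their backs; the gripper's body (76 mm by 85 mm) begins 54 mm behind the grasp point. The pads swing forward as they close: fully open they stand 13 mm farther back than shut.
Start: joints at [1.178, 0.053, 1.613, -0, 1.476, -0.119], TCP at [0.169, 0.602, 0.194] pointing down, gripper open.
Joint ranges: [-3.01, 3.01], [-1.01, 2.22], [0.06, 2.58], [-1.02, 4.17], [0.09, 2.62], [-3.14, 3.14]. Speed limits (rad/s): [2.57, 2.57, 3.14, 3.14, 3.14, 3.14].

### API

Orientations are given as a rotation vector (axis times angle).
In Python, from station import ctrl gives the robot as it stands. The module is installed in compiled form; this text tells all that it offers.
- The arm moves only by the shell command python3 -m creep 'ROWS' [FORCE]. ROWS is JSON, a list of rows, each a list of 5 numbers: the closure in counts, from 0 (fully open) to 255 (shut), then the shift along the tool's x, y, z in mm, then the turn about the tool's z in rad. A call has 1 to 12 rows; each row is the pose to reach, as a shift and turn from the pose commanded when the call began, along the tool's axes at that moment; what a row does not reach only later rows make up. A row lasts 1/12 s, in which the tool goes at most 41.7 mm and 7.16 degrees, less where a joint would pass 70% of its speed; a pose out of reach is approached as far as the arm can. A call with a gripper value outside its range is refused whole. The fingers move at their own pace and stop on an object; FORCE is the grip in N (left out, the last holds). Time passes only in rows, so rows that repeat a pose let the fingers close. It gives the time, the measured TCP pose, the force and the opening at its end, in the units of the state.
- ctrl.get_obs(): the state, without advancing time (a new reading comes with each control period).
- ctrl.get_image(name): name is "side" or "top"; returns the picture (400x640x3 uint8, red, green, blue); there is no depth.
- ctrl.calibration(name): a dict with "fx", "fy", "cx", "cy" (pixels), "R" (3x3) and "t" (3): a world point X has camera coordinates R X + t. Camera axes: x right, y down, z forward; pixel columns grow to the right and rows downward; lengths in m; the calibration is good to about 2 mm. A picture is of the moment at which its call begins. calibration takes no time and is no camera call.
- ctrl.finish_job(): hands the job in, once; it reports no verdict.
Trained networks look in the newest picture that a camera, given by its name, has taken for a name from the list of things; names that differ only in an ending like _2 or _b are one class to them, and where a whole thing is asked for, a point or a joint stands for the part that bears it (a point fixed in the world has none). Each returns a list of dicts, best first, with "conf" (0 to 1); they miss things now and then, are a little off and sometimes report something else, mostly with a low value. They report only what shows in the picture. A call takes as long as a camera call. They do not tell look-alikes from the thing itself.
- ctrl.boxes_of(camera, label): "rect" ([left, top, width, height] in pixels, round what is visible of it).
- ctrl.outline_of(camera, label): "mask" (400x640 bool, what is visible of it) and "rect" ([left, top, width, height] in pixels, round what is visible of it).
The state is a dict: "t": time; "q": joint angles; "dq": joint speeds; "effort": joint torques, N m; "tool_pos": TCP position; "tool_rot": TCP orientation; "contact_force": force on the tool from outside, world axes, zero at the start; "wrist_torque": the same for the moment, N m; "opening": finger opening in m.
Only numpy, scipy, OpenCV 4.12 (cv2) and the standard library are available. Lean on these libraries where they do the work, as an engineer would, in place of code of your own. Each camera call takes 0.05 s, during which the arm holds its last target. There are 200 camera calls.

### The job

Push the yellow spirit level square and flush into the red fence corner of the steel cook shelf. Then take hold of the shelf's orange foot knob, press that side of the shelf down to its stop (it floats on a spring, so the level reads true only while it is pressed) and turn the knob until the bubble sits centred between the two black lines. Finish while still holding the knob and pressing the shelf down, bubble centred; leave the jar, soap dispenser, plate and tongs where they are.

Things in the scene. Friction and masses are not known exactly. Their poses are not given: they have to be found in the camera images.
- level: Loose yellow spirit level, 30 (its x) x 150 (its y) x 36 mm high, 0.3 kg, lying on the shelf. Origin: centre of its underside. On top a green vial window with a white 14 mm bubble and black lines (2 mm wide) at y = +11 and -11 mm. Starts skewed up to 0.25 rad, its y roughly along point corner's y.
- bubble (a joint): Position (m) of the white bubble along the level's own y axis, 0 = centred between the lines (3 mm gap at each end). It floats uphill: 0.6 m per rad of slope (positive when the +y end is higher), settling in about 1.3 s, stops at +-0.026.
- corner (a point): Inner corner of the red fences (14 mm high) on the steel shelf, at its top face, about 58 mm above the slab. x, y lie in the top face: one fence on the +x side (line x = 0, y 0 to 208 mm), one on the -y side (line y = 0, x 0 to -138 mm). Shelf spans x -230 to +15, y -15 to +265 mm. A level flush in the corner has its origin at x = -15, y = +75 mm, its y along the point's y.
- foot_grip (a point): Point on the upright axis of the orange foot knob, 28 mm above the shelf's top; turns with the knob. Knob: upright bar 50 mm long (point x), 20 mm thick (point y: pinch across this), top 15 mm above this point. Below it a black collar disc 66 mm across that turns along, its top 19 mm below this point; fingertips may press on it. It stands at x -180, y +220 mm from point corner.
- foot (a joint): Foot knob angle (rad): 0 at the start, positive counter-clockwise from above, range -0.6 to 2.2, friction 0.2 N m, stays where left. Turning it positive raises the knob's side: slope +0.03 rad per rad (knob rises 6.5 mm per rad, bubble +18 mm per rad with the level along the fence). Pressed down at the start, the knob's side is too low by 0.016 to 0.040 rad.
- lift (a joint): The shelf is hinged along its -y edge (parallel to point corner's x); its knob side floats on a spring. Value: spring lift (rad), about 0.035 when free, 0 when pressed down to its stop (knob about 7.5 mm lower). Pressing the knob down with about 7 N reaches the stop; it springs back when let go. The stand is fixed to the slab.
- jar: Blue ceramic jar with white lid, 84 mm across, 120 mm high; bystander, origin under its centre.
- dispenser: Empty white push-button soap dispenser, 66 mm across, 162 mm high; bystander, origin under its centre.
- plate: Blue plastic plate, 200 mm across, 18 mm high; bystander, origin under its centre.
- tongs: Steel chimta tongs lying flat beside the shelf, about 290 mm long along their y, 50 mm wide; bystander, origin under their middle.
Not all that is in view belongs to the job. Of the things that look like the level, the smallest one is meant.

How it is judged:
On the way, in this order (a step that is already met when the one before it is completed fails the run):
1. the spirit level lies flush in the fence corner (x of level in the frame of corner between -0.019 and -0.011 m and y of level in the frame of corner between 0.071 and 0.079 m and angle between the y axis of level and the y axis of corner, either way round below 0.04 rad and z of level in the frame of corner between -0.004 and 0.004 m), for 0.3 s.
2. the foot knob is held and the shelf is pressed down to its stop (value of joint lift below 0.008 rad and contact force between the fingers and foot above 2 N), for 0.3 s.
At the end, for the whole second after the job is handed in: The level lies on the shelf flush in the fence corner (within 4 mm each way and 0.04 rad), the fingers are on the foot knob (over 2 N) and the shelf is pressed to within 0.008 rad of its stop, and the bubble is within 3 mm of centre (not past a line) (all of step 1 and all of step 2 and value of joint bubble between -0.003 and 0.003 m); the arm keeps its last pose, push and grip.
It fails at once if the jar moved more than 30 mm (distance of jar from where it was at the start of the episode above 0.03 m).
It fails at once if the soap dispenser moved more than 30 mm (distance of dispenser from where it was at the start of the episode above 0.03 m).
It fails at once if the blue plate moved more than 30 mm (distance of plate from where it was at the start of the episode above 0.03 m).
It fails at once if the tongs moved more than 30 mm (distance of tongs from where it was at the start of the episode above 0.03 m).
It also fails if it takes over 64 s, if anything falls off the work surface, if the arm or the gripper's body presses on something with over 40 N, if the wrist force passes 120 N, or if a joint passes its speed limit or range.

## Working session

There is one attempt and no reset: what is moved stays moved. The work goes in short steps, Python scripts to look and compute and a shell command to move; the robot and the scene stay as the last step left them, time stands still between calls to the robot, and variables do not carry over. Pictures are saved under pics/ and viewed, about 8 in all and at most 12, crops included, and the job is handed in when it is done.

```bash
mkdir -p pics; python3 - <<'E'
from station import ctrl
import cv2,numpy as np
o=ctrl.get_obs();print(o['t'],o['tool_pos'],o['tool_rot'],o['opening'],ctrl.grip_point_offset)
for c in('top','side'):
    im=ctrl.get_image(c);cv2.imwrite(f'pics/{c}0.png',im[:,:,::-1])
    k=ctrl.calibration(c);print(c,k)
    for l in('level','foot','corner','tongs'):
        for b in ctrl.boxes_of(c,l):print(c,l,np.round(b['rect']),round(b['conf'],2))
E
```

```text
0.0 [0.1687306  0.60104521 0.19233081] [-0.42865647 -3.11171739  0.00324308] 0.08576794617129534 0.0187
top {'fx': 452.2218632859594, 'fy': 452.2218632859594, 'cx': 318.1855634078546, 'cy': 187.87025073164187, 'R': array([[-0.026356  , -0.99953056, -0.01562137],
       [-0.98725019,  0.02847976, -0.1566077 ],
       [ 0.15697908,  0.01129465, -0.98753734]]), 't': array([0.00458013, 0.5555465 , 1.28150512])}
top level [303. 164.  52.  21.] 0.85
top level [369. 271.  72.  52.] 0.76
top level [270.  79.  70.  41.] 0.57
top foot [284. 206.  21.  24.] 0.71
top foot [174. 138.  91.  18.] 0.6
top corner [274. 142. 104.  95.] 0.9
top tongs [172. 137.  89.  20.] 0.97
side {'fx': 369.8964376770959, 'fy': 369.8964376770959, 'cx': 323.7106535979474, 'cy': 201.22903333960602, 'R': array([[ 0.75327511, -0.65744688, -0.01844464],
       [-0.34938738, -0.37623886, -0.85812166],
       [ 0.55722981,  0.65284602, -0.51311501]]), 't': array([-0.41311199,  0.24519913,  0.84617046])}
side level [351. 164.  59.  31.] 0.84
side level [279. 272.  22.  89.] 0.63
side foot [280. 187.  22.  26.] 0.71
side corner [272. 179. 122.  66.] 0.86
side tongs [278. 160.  44.  25.] 0.5
```

View pics/top0.png

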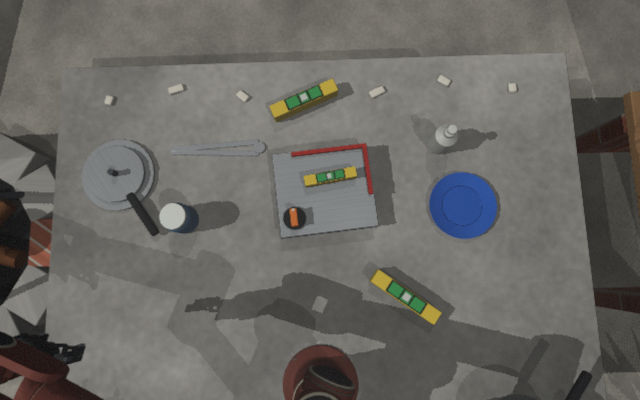

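View pics/side0.png

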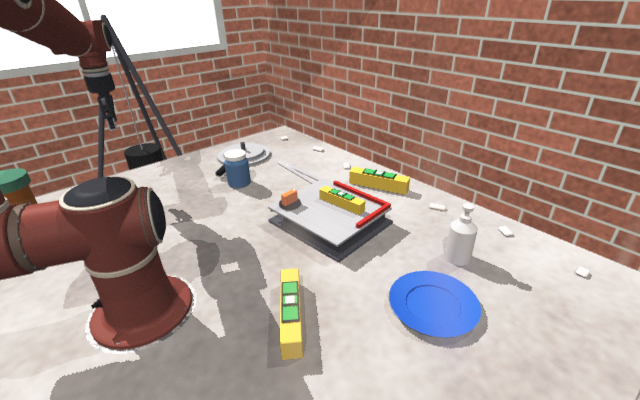

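```bash
cat > h.py <<'E'
import numpy as np,cv2
from scipy.optimize import minimize
from station import ctrl
K={c:ctrl.calibration(c) for c in('top','side')}
def proj(c,P):
    k=K[c];q=np.atleast_2d(P)@k['R'].T+k['t'];return q[:,:2]/q[:,2:]*[k['fx'],k['fy']]+[k['cx'],k['cy']]
def box(x0,x1,y0,y1,z0,z1):return np.array([[x,y,z] for x in(x0,x1) for y in(y0,y1) for z in(z0,z1)])
def place(P,x,y,a,z,slope=0):
    # local -> world, small slope about local x
    P=np.array(P,float);P=P+np.c_[0*P[:,0],0*P[:,0],slope*P[:,1]]
    c,s=np.cos(a),np.sin(a);return np.c_[x+c*P[:,0]-s*P[:,1],y+s*P[:,0]+c*P[:,1],z+P[:,2]]
S=6
def render(c,parts,r):
    x,y,w,h=r;m=np.zeros((h*S,w*S),np.uint8)
    for P in parts:
        p=(proj(c,P)-[x,y]+.5)*S-.5;hull=cv2.convexHull(p.astype(np.float32))
        cv2.fillConvexPoly(m,np.round(hull*16).astype(np.int32),255,shift=4)
    return cv2.resize(m,(w,h),interpolation=cv2.INTER_AREA)/255.
def fit(masks,parts,p0,build,step):
    R={}
    for c,m in masks.items():
        v,u=np.nonzero(m);R[c]=(max(u.min()-12,0),max(v.min()-12,0),int(np.ptp(u))+25,int(np.ptp(v))+25)
    def cost(p):
        t=0
        for c,m in masks.items():
            x,y,w,h=R[c];mm=m[y:y+h,x:x+w].astype(float);r=render(c,[build(P,p) for P in parts],(x,y,mm.shape[1],mm.shape[0]))
            t+=1-np.minimum(r,mm).sum()/np.maximum(r,mm).sum()
        return t/len(masks)
    sim=np.array([p0]+[np.array(p0)+np.eye(len(p0))[i]*step[i] for i in range(len(p0))])
    o=minimize(cost,p0,method='Nelder-Mead',options=dict(initial_simplex=sim,xatol=1e-5,fatol=1e-5,maxiter=400))
    return o.x,o.fun
def ray(c,uv,z):
    k=K[c];d=k['R'].T@np.array([(uv[0]-k['cx'])/k['fx'],(uv[1]-k['cy'])/k['fy'],1]);C=-k['R'].T@k['t'];return C+d*(z-C[2])/d[2]
def near(c,l,uv):
    L=ctrl.outline_of(c,l);f=lambda b:np.hypot(b['rect'][0]+b['rect'][2]/2-uv[0],b['rect'][1]+b['rect'][3]/2-uv[1])
    L=[b for b in L if f(b)<15];return min(L,key=f)['mask'] if L else None
E
cat > fit1.py <<'E'
from h import *
def run(lu={'top':(330,175),'side':(342,200)},fu={'top':(294,218),'side':(290,199)}):
    lm={};fm={};rm={}
    for c in('top','side'):
        im=ctrl.get_image(c)
        a=near(c,'level',lu[c]);b=near(c,'foot',fu[c])
        if a is not None:lm[c]=a
        if b is not None:fm[c]=b
        h=cv2.cvtColor(im,cv2.COLOR_RGB2HSV);m=((h[...,0]<6)|(h[...,0]>174))&(h[...,1]>150)&(h[...,2]>60)
        k=np.zeros_like(m);x,y,w,hh={'top':(272,138,108,100),'side':(310,176,90,72)}[c];k[y:y+hh,x:x+w]=1;rm[c]=m&k
    return lm,fm,rm
if __name__=='__main__':
    lm,fm,rm=run()
    print({k:[int(m.sum()) for m in d.values()] for k,d in(('l',lm),('f',fm),('r',rm))},lm.keys(),fm.keys())
    np.savez('m.npz',**{'r'+c:rm[c] for c in rm})
    C0=ray('top',(365,152),.072);print('C0',C0)
    for T in(.008,.015):
        parts=[box(0,T,0,.208,0,.014),box(-.138,T,-T,0,0,.014)]
        for ms in(rm,{'top':rm['top']},{'side':rm['side']}):
            p,f=fit(ms,parts,[C0[0],C0[1],.05],lambda P,p:place(P,p[0],p[1],p[2],.058,.005),[.01,.01,.05]);print('corner',T,list(ms),p.round(4),round(f,3))
    L0=ray('top',(330,176),.08)
    for ms in(lm,*({c:lm[c]} for c in lm)):
        p,f=fit(ms,[box(-.015,.015,-.075,.075,0,.036)],[L0[0],L0[1],.1],lambda P,p:place(P,p[0],p[1],p[2],.059,.005),[.01,.01,.1]);print('level',list(ms),p.round(4),round(f,3))
    F0=ray('top',(294,217),.09);print('F0',F0)
    th=np.linspace(0,6.28,40);col=np.array([[.033*np.cos(t),.033*np.sin(t),z] for t in th for z in(0.001,.009)])
    for ms in(fm,*({c:fm[c]} for c in fm)):
        p,f=fit(ms,[box(-.025,.025,-.01,.01,.009,.043),col],[F0[0],F0[1],.1],lambda P,p:place(P,p[0],p[1],p[2],.06),[.01,.01,.3]);print('foot',list(ms),p.round(4),round(f,3))
E
python3 fit1.py
```

```text
{'l': [670, 753], 'f': [401, 340], 'r': [382, 433]} dict_keys(['top', 'side']) dict_keys(['top', 'side'])
C0 [ 0.65232674 -0.14953541  0.072     ]
corner 0.008 ['top', 'side'] [ 0.6693 -0.1436  0.0938] 0.192
corner 0.008 ['top'] [ 0.6696 -0.1434  0.0951] 0.195
corner 0.008 ['side'] [ 0.6669 -0.1448  0.0953] 0.166
corner 0.015 ['top', 'side'] [ 0.6673 -0.1426  0.0867] 0.428
corner 0.015 ['top'] [ 0.6653 -0.1383  0.0891] 0.496
corner 0.015 ['side'] [ 0.6608 -0.1432  0.0537] 0.366
level ['top', 'side'] [ 0.5823 -0.0458  0.1558] 0.103
level ['top'] [ 0.5833 -0.047   0.1597] 0.058
level ['side'] [ 0.5774 -0.045   0.1723] 0.059
F0 [0.46748929 0.05862443 0.09      ]
foot ['top', 'side'] [0.4671 0.0583 0.3145] 0.105
foot ['top'] [0.4689 0.058  0.2062] 0.071
foot ['side'] [0.464  0.0577 0.2899] 0.078
```

```bash
cat > go.py <<'E'
import sys,numpy as np
from scipy.spatial.transform import Rotation as Ro
from station import ctrl
def delta(x,y,z,yaw):
    "yaw = world heading of tool y"
    o=ctrl.get_obs();R=Ro.from_rotvec(o['tool_rot']).as_matrix();d=R.T@(np.array([x,y,z])-o['tool_pos'])*1000
    c=np.arctan2(R[1,1],R[0,1]);t=-((yaw-c+np.pi)%(2*np.pi)-np.pi)
    print('t',round(o['t'],2),'pos',np.round(o['tool_pos'],4),'yaw',round(c,3),'F',np.round(o['contact_force'],1),'open',round(o['opening'],4),'q6',round(o['q'][5],2))
    print('delta mm',d.round(1),'turn',round(t,3))
if __name__=='__main__':delta(*map(float,sys.argv[1:]))
E
python3 go.py .582 -.046 .17 .16
```

```text
t 0.8 pos [0.169  0.6017 0.1936] yaw 1.297 F [ 0.5 -0.5  0.2] open 0.0853 q6 -0.12
delta mm [-572.8 -511.9   23.6] turn 1.137
```

```bash
python3 -m creep '[[0,-573,-512,0,1.137],[0,-573,-512,0,1.137],[0,-573,-512,0,1.137],[0,-573,-512,0,1.137],[0,-573,-512,0,1.137],[0,-573,-512,0,1.137],[0,-573,-512,0,1.137],[0,-573,-512,0,1.137],[0,-573,-512,0,1.137],[0,-573,-512,0,1.137],[0,-573,-512,0,1.137],[0,-573,-512,0,1.137]]' 20; python3 go.py .582 -.046 .17 .16
```

```text
t: 1.8
tool_pos: [0.4386, 0.1783, 0.194]
tool_rot: [2.036, 2.391, 0.002]
contact_force: [0.9, 1.4, -0.7]
opening: 0.0851
t 1.8 pos [0.4386 0.1783 0.194 ] yaw 0.16 F [ 0.9  1.4 -0.7] open 0.0851 q6 0.07
delta mm [-244.3  105.8   24.1] turn -0.0
```

```bash
python3 -m creep '[[0,-244,106,24,0],[0,-244,106,24,0],[0,-244,106,24,0],[0,-244,106,24,0],[0,-244,106,24,0],[0,-244,106,24,0],[0,-244,106,24,0],[0,-244,106,24,0],[0,-244,106,24,0],[0,-244,106,24,0]]'; python3 go.py .582 -.046 .13 .16
```

```text
t: 2.63
tool_pos: [0.581, -0.0431, 0.1696]
tool_rot: [-2.036, -2.392, -0.0]
contact_force: [-0.1, 0.7, 0.2]
opening: 0.0853
t 2.63 pos [ 0.581  -0.0431  0.1696] yaw 0.16 F [-0.1  0.7  0.2] open 0.0853 q6 -0.36
delta mm [-3.   0.5 39.6] turn 0.0
```

```bash
python3 -m creep '[[0,-3,0,35,0],[0,-3,0,70,0],[0,-3,0,92,0],[0,-3,0,92,0],[60,-3,0,92,0],[90,-3,0,92,0],[120,-3,0,92,0],[170,-3,0,92,0],[170,-3,0,92,0],[170,-3,0,92,0],[170,-3,0,92,0],[170,-3,0,92,0]]' 20; python3 go.py .582 -.046 .077 .094; python3 - <<'E'
from station import ctrl
import cv2
a=ctrl.get_image('top')[110:270,240:420];b=ctrl.get_image('side')[130:290,240:420]
cv2.imwrite('pics/g1.png',cv2.resize(cv2.hconcat([a,b])[:,:,::-1],None,fx=2.2,fy=2.2,interpolation=2))
E
```

```text
t: 3.63
tool_pos: [0.582, -0.0469, 0.0778]
tool_rot: [2.037, 2.392, 0.0]
contact_force: [0.3, -0.2, 0.1]
opening: 0.0285
t 3.63 pos [ 0.582  -0.0469  0.0778] yaw 0.16 F [ 0.3 -0.2  0.1] open 0.0285 q6 -0.37
delta mm [0.9 0.2 0.8] turn 0.066
```

View pics/g1.png

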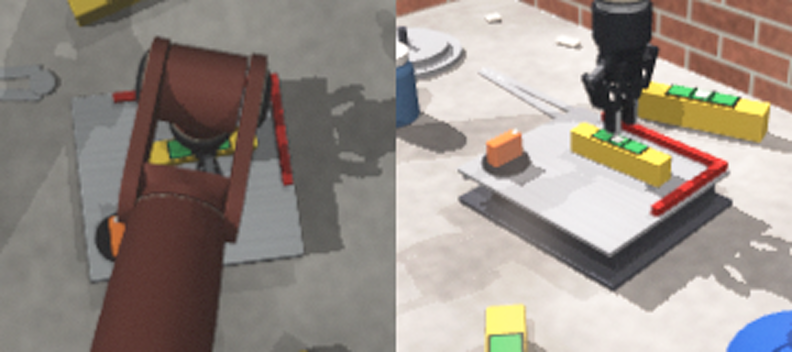

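```bash
python3 go.py .6395 -.066 .0778 .094; python3 go.py .646 -.0715 .0778 .094|tail -1
```

```text
t 3.73 pos [ 0.5818 -0.0469  0.0776] yaw 0.16 F [-0.3 -0.4 -0.4] open 0.0283 q6 -0.37
delta mm [-28.1  53.9  -0.2] turn 0.066
delta mm [-34.5  59.5  -0.2] turn 0.066
```

```bash
python3 -m creep '[[170,-4,8,0,0.066],[170,-8,16,0,0.066],[170,-12,24,0,0.066],[170,-16,32,0,0.066],[170,-20,40,0,0.066],[170,-24,47,0,0.066],[170,-28,54,0,0.066],[170,-28,54,0,0.066],[170,-28,54,0,0.066]]'; python3 go.py .646 -.0715 .0778 .094
python3 - <<'E'
from h import *
m={}
for c in('top','side'):
    ctrl.get_image(c)
    for b in ctrl.outline_of(c,'level'):print(c,np.round(b['rect']),b['mask'].sum(),round(b['conf'],2))
E
```

```text
t: 4.48
tool_pos: [0.6399, -0.066, 0.0775]
tool_rot: [-2.114, -2.323, 0.0]
contact_force: [0.8, -0.1, 0.6]
opening: 0.028
t 4.48 pos [ 0.6399 -0.066   0.0775] yaw 0.094 F [ 0.8 -0.1  0.6] open 0.028 q6 -0.31
delta mm [-6.   5.5 -0.3] turn -0.0
top [269.  79.  69.  40.] 1234 0.85
top [370. 272.  70.  49.] 1285 0.77
side [319. 188.  43.  28.] 674 0.83
side [350. 165.  61.  28.] 842 0.83
side [280. 270.  23.  91.] 1772 0.61
```

```bash
python3 -m creep '[[170,0,1,0,0],[170,0,2,0,0],[170,0,3,0,0],[170,0,4,0,0],[170,0,4,0,0]]';python3 -m creep '[[170,0,1,0,0],[170,0,1,0,0]]' ;python3 -m creep '[[170,0,1,0,0],[170,0,1,0,0]]'|grep -v rot; python3 -m creep '[[170,0,1,0,0],[170,0,1,0,0]]'|grep -v rot
```

```text
t: 5.1
tool_pos: [0.6438, -0.0654, 0.0777]
tool_rot: [2.114, 2.323, 0.0]
contact_force: [-0.4, -0.5, -0.3]
opening: 0.0285
t: 5.27
tool_pos: [0.6448, -0.0654, 0.0776]
tool_rot: [2.115, 2.323, 0.0]
contact_force: [0.1, -0.2, 0.3]
opening: 0.0283
t: 5.43
tool_pos: [0.6457, -0.0653, 0.0776]
contact_force: [0.2, 0.6, 0.6]
opening: 0.0287
t: 5.6
tool_pos: [0.6467, -0.0652, 0.0776]
contact_force: [-1.0, -0.5, -0.1]
opening: 0.0286
```

```bash
for i in 1 2 3 4; do python3 -m creep '[[170,-0.5,0.7,0,0],[170,-1,0.7,0,0]]'|grep -v rot; done
```

```text
t: 5.77
tool_pos: [0.6475, -0.0661, 0.0776]
contact_force: [0.2, 0.1, -0.8]
opening: 0.0284
t: 5.93
tool_pos: [0.6483, -0.0671, 0.0776]
contact_force: [0.5, -0.4, 0.1]
opening: 0.0286
t: 6.1
tool_pos: [0.6491, -0.0681, 0.0776]
contact_force: [-0.3, -0.4, 0.8]
opening: 0.0284
t: 6.27
tool_pos: [0.6499, -0.0689, 0.0776]
contact_force: [0.7, 0.9, -1.0]
opening: 0.0284
```

```bash
for i in 1 2 3 4; do python3 -m creep '[[170,-0.5,0.5,0,0],[170,-1,1,0,0]]'|grep -v rot; done;python3 - <<'E'
from station import ctrl
import cv2
a=ctrl.get_image('side')[140:260,290:420]
cv2.imwrite('pics/g2.png',cv2.resize(a[:,:,::-1],None,fx=5,fy=5,interpolation=2))
E
```

```text
t: 6.43
tool_pos: [0.6509, -0.0699, 0.0776]
contact_force: [-0.2, -0.7, 0.2]
opening: 0.0288
t: 6.6
tool_pos: [0.652, -0.0708, 0.0776]
contact_force: [0.4, -0.2, -0.3]
opening: 0.0285
t: 6.77
tool_pos: [0.6531, -0.0716, 0.0776]
contact_force: [0.6, 0.3, 0.6]
opening: 0.028
t: 6.93
tool_pos: [0.6542, -0.0725, 0.0776]
contact_force: [0.0, 0.2, 0.2]
opening: 0.0283
```

View pics/g2.png

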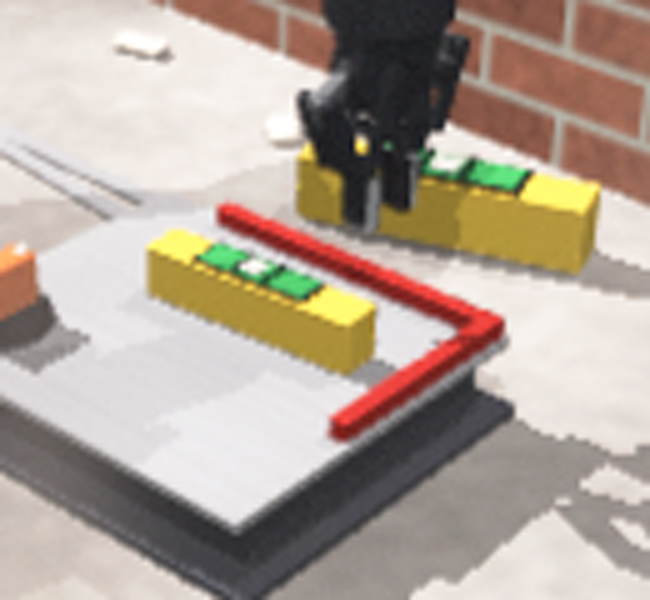

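```bash
python3 - <<'E'
from h import *
print(proj('side',[ctrl.get_obs()['tool_pos'],[.582,-.046,.095],[.6683,-.1437,.072],[.4685,.0585,.101]]))
print(proj('top',[ctrl.get_obs()['tool_pos'],[.582,-.046,.095],[.6683,-.1437,.072],[.4685,.0585,.101]]))
ctrl.get_image('side');b=near('side','level',(342,200))
print(fit({'side':b},[box(-.015,.015,-.075,.075,0,.036)],[.58,-.046,.16],lambda P,p:place(P,p[0],p[1],p[2],.059,.005),[.01,.01,.1]))
E
```

```text
[[365.21528073 193.75670082]
 [341.9342011  193.65326796]
 [386.09025225 202.58385226]
 [289.70893152 192.03941856]]
[[338.51160972 151.66640286]
 [330.11788575 175.41246778]
 [362.75554596 146.6989754 ]
 [293.76716447 216.2674806 ]]
(array([ 0.57788916, -0.04557998,  0.12867096]), np.float64(0.07769694689201778))
```

```bash
python3 -m creep '[[0,0,0,-30,0],[0,0,0,-50,0],[0,0,0,-50,0]]' >/dev/null; python3 go.py .581 -.046 .1276 .145
```

```text
t 7.33 pos [ 0.6573 -0.0732  0.1335] yaw 0.094 F [ 0.6 -0.5  0.7] open 0.064 q6 -0.32
delta mm [ 34.3 -73.5   5.2] turn -0.051
```

```bash
python3 -m creep '[[0,34,-73,0,-0.051],[0,34,-73,0,-0.051],[0,34,-73,0,-0.051],[0,34,-73,20,-0.051],[0,34,-73,40,-0.051],[0,34,-73,55,-0.051],[0,34,-73,60,-0.051],[0,34,-73,60,-0.051]]'; python3 go.py .581 -.046 .07 .145
python3 - <<'E'
from h import *
print(proj('side',[ctrl.get_obs()['tool_pos']]))
a=ctrl.get_image('side')[130:250,280:410]
cv2.imwrite('pics/g3.png',cv2.resize(a[:,:,::-1],None,fx=5,fy=5,interpolation=2))
E
```

```text
t: 8.0
tool_pos: [0.5765, -0.0451, 0.0653]
tool_rot: [-2.052, -2.374, 0.003]
contact_force: [0.3, 0.3, 0.7]
opening: 0.0854
t 8.0 pos [ 0.5765 -0.0451  0.0653] yaw 0.145 F [0.3 0.3 0.7] open 0.0854 q6 -0.35
delta mm [-1.5  4.3 -4.7] turn -0.0
[[340.34350794 202.81490037]]
```

View pics/g3.png

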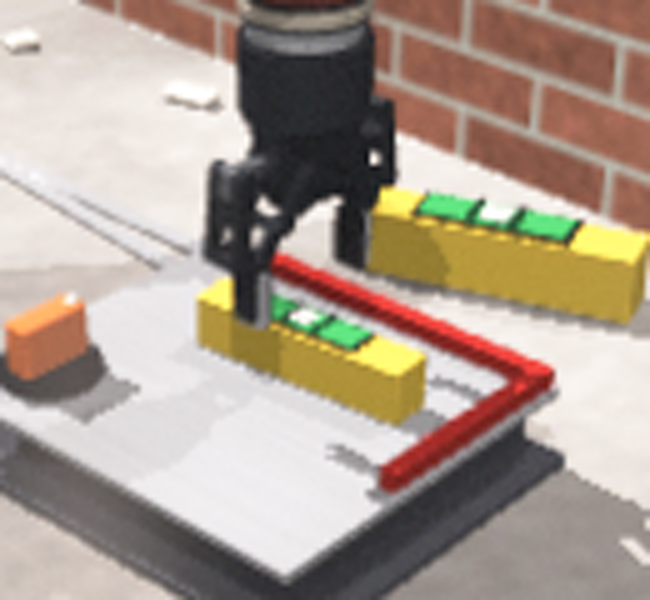

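```bash
python3 - <<'E'
from h import *
p=ctrl.get_obs()['tool_pos']
for s in(-.05,.05):
  for z in(.065,.08,.1,.12):print(s,z,((proj('side',[[p[0]+s*.99,p[1]+s*.144,z]])[0]-[280,130])*5).round())
E
```

```text
-0.05 0.065 [250. 399.]
-0.05 0.08 [250. 377.]
-0.05 0.1 [249. 347.]
-0.05 0.12 [249. 316.]
0.05 0.065 [354. 331.]
0.05 0.08 [354. 310.]
0.05 0.1 [355. 281.]
0.05 0.12 [356. 252.]
```

```bash
python3 -m creep '[[0,-1,4,8,0],[0,-1,4,16,0],[0,-1,4,24,0],[0,-1,4,28,0],[0,-1,4,28,0]]'|grep -v rot; python3 -m creep '[[60,0,0,0,0],[90,0,0,0,0],[120,0,0,0,0],[150,0,0,0,0],[200,0,0,0,0],[200,0,0,0,0],[200,0,0,0,0],[200,0,0,0,0]]' 20|grep -v rot
python3 - <<'E'
from h import *
print(proj('side',[ctrl.get_obs()['tool_pos']]))
a=ctrl.get_image('side')[130:250,280:410]
cv2.imwrite('pics/g4.png',cv2.resize(a[:,:,::-1],None,fx=5,fy=5,interpolation=2))
E
```

```text
t: 8.47
tool_pos: [0.5812, -0.0457, 0.0379]
contact_force: [0.5, 0.4, -1.7]
opening: 0.0855
t: 9.13
tool_pos: [0.5826, -0.046, 0.0402]
contact_force: [-1.6, -0.6, 4.5]
opening: 0.0297
[[341.95738536 209.30542573]]
```

View pics/g4.png

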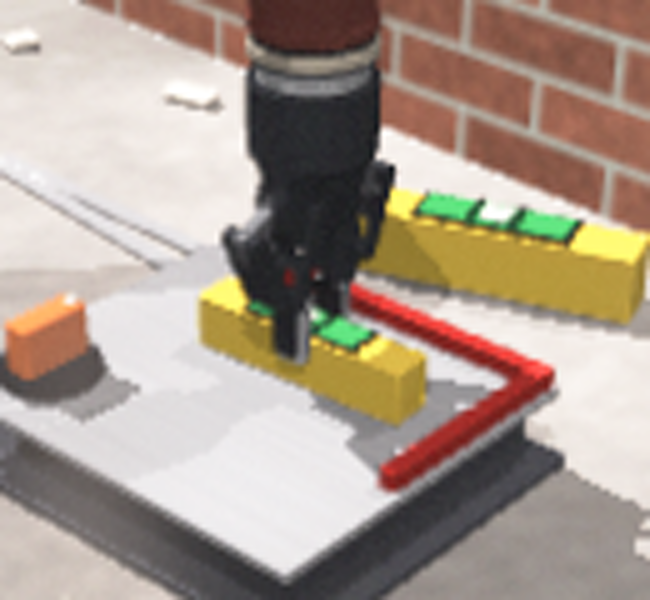

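```bash
python3 -m creep '[[120,0,0,0,0],[100,0,0,0,0],[80,0,0,0,0],[80,0,0,-4,0],[80,0,0,-8,0],[80,0,0,-8,0],[150,0,0,-8,0],[200,0,0,-8,0],[200,0,0,-8,0],[200,0,0,-8,0],[200,0,0,-8,0]]' 25|grep -v rot
python3 - <<'E'
from h import *
a=ctrl.get_image('side')[130:250,280:410]
cv2.imwrite('pics/g5.png',cv2.resize(a[:,:,::-1],None,fx=5,fy=5,interpolation=2))
E
python3 go.py .646 -.0715 .047 .094
```

```text
t: 10.1
tool_pos: [0.5825, -0.046, 0.0478]
contact_force: [0.2, -0.3, 0.5]
opening: 0.0294
t 10.15 pos [ 0.5825 -0.0459  0.0478] yaw 0.145 F [0.  0.1 0.2] open 0.0293 q6 -0.35
delta mm [-34.5  59.1   0.8] turn 0.051
```

View pics/g5.png

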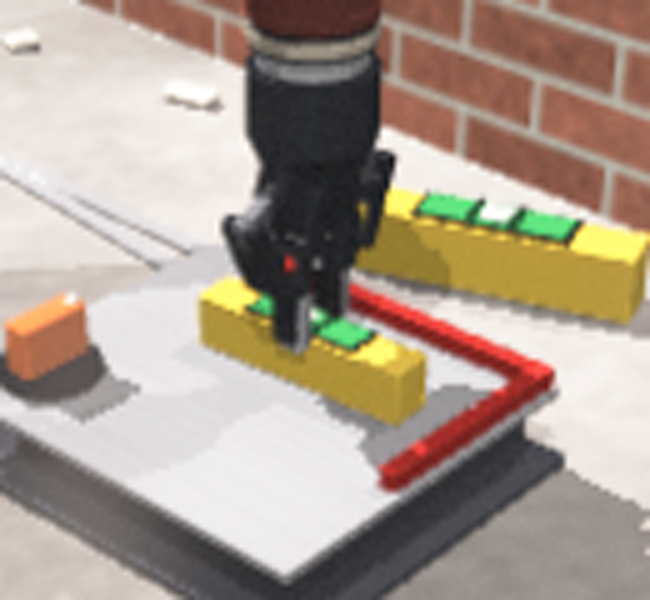

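```bash
python3 -m creep '[[200,-4,7,0,0.051],[200,-8,14,0,0.051],[200,-12,21,0,0.051],[200,-16,28,0,0.051],[200,-20,35,0,0.051],[200,-24,42,0,0.051],[200,-28,49,0,0.051],[200,-28,54,0,0.051],[200,-28,54,0,0.051]]'; python3 go.py .646 -.0715 .047 .094
python3 - <<'E'
from h import *
ctrl.get_image('side');b=near('side','level',(365,195))
print(fit({'side':b},[box(-.015,.015,-.075,.075,0,.036)],[.64,-.066,.09],lambda P,p:place(P,p[0],p[1],p[2],.059,.005),[.01,.01,.1]) if b is not None else 0)
E
```

```text
t: 10.9
tool_pos: [0.6414, -0.0667, 0.0476]
tool_rot: [2.113, 2.322, 0.0]
contact_force: [2.5, -1.4, 0.8]
opening: 0.0293
t 10.9 pos [ 0.6414 -0.0667  0.0476] yaw 0.094 F [ 2.5 -1.4  0.8] open 0.0293 q6 -0.31
delta mm [-5.2  4.2  0.6] turn -0.0
(array([ 0.63732679, -0.06944591,  0.13257543]), np.float64(0.16658030689356207))
```

Held and moving. Creep towards the +x fence, watching force.

```bash
for i in 1 2 3 4 5 6; do python3 -m creep '[[200,0,0.5,0,0],[200,0,1,0,0]]'|egrep 'pos|force'; done
```

```text
tool_pos: [0.6408, -0.0661, 0.0476]
contact_force: [-0.3, -2.5, 1.7]
tool_pos: [0.6412, -0.0658, 0.0476]
contact_force: [-1.8, -2.4, 3.0]
tool_pos: [0.6422, -0.0654, 0.0476]
contact_force: [-3.4, -1.1, 3.3]
tool_pos: [0.6435, -0.0651, 0.0476]
contact_force: [-2.4, -1.0, 3.9]
tool_pos: [0.6445, -0.0651, 0.0475]
contact_force: [-4.1, -0.6, 2.8]
tool_pos: [0.6448, -0.065, 0.0475]
contact_force: [-7.3, 0.7, 6.2]
```

```bash
for i in 1; do python3 -m creep '[[200,0,0.5,0,0],[200,0,1,0,0]]'|egrep 'pos|force'; done; for i in 1 2 3 4 5 6; do python3 -m creep '[[200,-0.5,0,0,0],[200,-1,0,0,0]]'|egrep 'pos|force'; done
```

```text
tool_pos: [0.6449, -0.0649, 0.0474]
contact_force: [-10.5, -0.5, 7.5]
tool_pos: [0.6449, -0.065, 0.0474]
contact_force: [-9.4, 4.0, 8.4]
tool_pos: [0.6449, -0.065, 0.0474]
contact_force: [-9.7, 6.3, 8.7]
tool_pos: [0.6449, -0.065, 0.0474]
contact_force: [-10.1, 8.9, 8.2]
tool_pos: [0.645, -0.0654, 0.0474]
contact_force: [-10.3, 10.7, 9.5]
tool_pos: [0.6451, -0.0662, 0.0474]
contact_force: [-10.4, 10.8, 10.0]
tool_pos: [0.6452, -0.0672, 0.0473]
contact_force: [-10.0, 10.1, 9.3]
```

```bash
python3 -m creep '[[200,-0.5,-0.4,-0.4,0],[200,-1,-0.7,-0.7,0]]'|egrep 'pos|force'; for i in 1 2 3 4 5 6; do python3 -m creep '[[200,-0.5,0,0,0],[200,-1,0,0,0]]'|egrep 'pos|force'; done
```

```text
tool_pos: [0.6452, -0.0694, 0.0476]
contact_force: [-5.1, 6.5, 3.7]
tool_pos: [0.6453, -0.0695, 0.0475]
contact_force: [-7.5, 10.9, 4.7]
tool_pos: [0.6453, -0.0695, 0.0475]
contact_force: [-7.4, 11.6, 6.4]
tool_pos: [0.6453, -0.0695, 0.0475]
contact_force: [-7.2, 16.1, 6.0]
tool_pos: [0.6454, -0.0697, 0.0474]
contact_force: [-7.1, 17.8, 6.2]
tool_pos: [0.6455, -0.0697, 0.0475]
contact_force: [-7.7, 20.1, 7.0]
tool_pos: [0.6455, -0.0697, 0.0475]
contact_force: [-7.5, 22.4, 8.4]
```

```bash
python3 - <<'E'
from h import *
a=ctrl.get_image('side')[140:260,290:420]
cv2.imwrite('pics/g6.png',cv2.resize(a[:,:,::-1],None,fx=5,fy=5,interpolation=2))
E
```

```text
(no output)
```

View pics/g6.png

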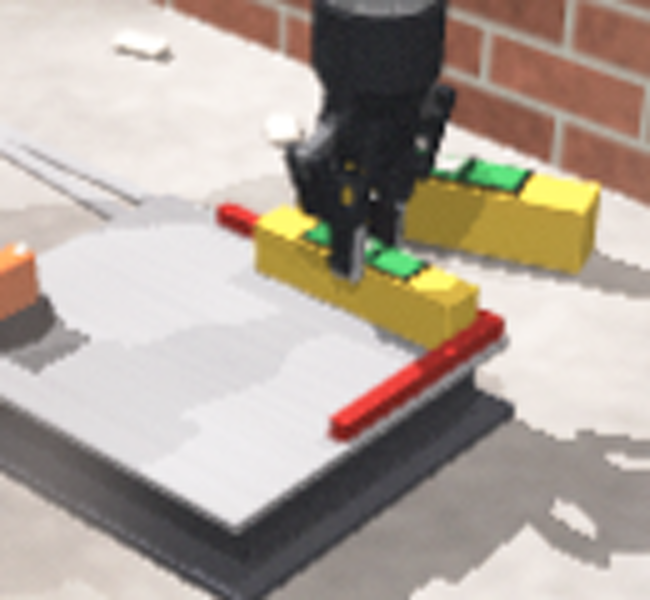

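```bash
python3 -m creep '[[200,3,-0.8,-0.7,0],[200,4,-0.8,-0.7,0],[150,4,-0.8,-0.7,0],[120,4,-0.8,-0.7,0],[100,4,-0.8,-0.7,0],[100,4,-0.8,-0.7,0],[100,4,-0.8,-20,0],[100,4,-0.8,-50,0],[80,4,-0.8,-80,0],[0,4,-0.8,-80,0],[0,4,-0.8,-80,0]]'; python3 go.py .4685 .0585 .13 -1.37
```

```text
t: 15.3
tool_pos: [0.6484, -0.0752, 0.1318]
tool_rot: [2.111, 2.318, 0.005]
contact_force: [-0.7, -0.2, -0.1]
opening: 0.0806
t 15.3 pos [ 0.6484 -0.0752  0.1318] yaw 0.093 F [-0.7 -0.2 -0.1] open 0.0806 q6 -0.32
delta mm [ 149.9 -166.7    0.4] turn 1.463
```

```bash
python3 -m creep '[[0,150,-167,0,1.41],[0,150,-167,0,1.41],[0,150,-167,0,1.41],[0,150,-167,0,1.41],[0,150,-167,0,1.41],[0,150,-167,0,1.41],[0,150,-167,0,1.41],[0,150,-167,0,1.41],[0,150,-167,0,1.41],[0,150,-167,0,1.41],[0,150,-167,0,1.41],[0,150,-167,0,1.41]]'|tail -1; python3 go.py .4685 .0585 .08 -1.32
python3 - <<'E'
from h import *
lm={}
for c,uv in(('top',(338,152)),('side',(363,195))):
    im=ctrl.get_image(c);cv2.imwrite(f'pics/k_{c}.png',im[:,:,::-1]);b=near(c,'level',uv)
    if b is not None:lm[c]=b
    for f in ctrl.outline_of(c,'foot'):print(c,'foot',np.round(f['rect']),f['mask'].sum(),round(f['conf'],2))
for ms in(lm,*({c:lm[c]} for c in lm)):
    p,f=fit(ms,[box(-.015,.015,-.075,.075,0,.036)],[.645,-.07,.09],lambda P,p:place(P,p[0],p[1],p[2],.059,.005),[.01,.01,.1]);print(list(ms),p.round(4),round(f,3))
a=cv2.imread('pics/k_top.png')[120:250,260:400];b=cv2.imread('pics/k_side.png')[130:260,260:400]
cv2.imwrite('pics/g7.png',cv2.resize(cv2.hconcat([a,b]),None,fx=2.85,fy=2.85,interpolation=2))
E
```

```text
opening: 0.0857
t 16.3 pos [0.465  0.0592 0.1267] yaw -1.321 F [0.1 0.1 0.5] open 0.0857 q6 1.29
delta mm [ 3.4  1.6 46.7] turn -0.001
top foot [158. 203.  40.  29.] 1000 0.51
top foot [291. 223.   9.   7.] 50 0.41
side foot [279. 189.  19.  22.] 323 0.7
['top', 'side'] [ 0.6452 -0.0689  0.0873] 0.117
['top'] [ 0.646  -0.0694  0.0977] 0.076
['side'] [ 0.6417 -0.0677  0.0739] 0.097
```

View pics/g7.png

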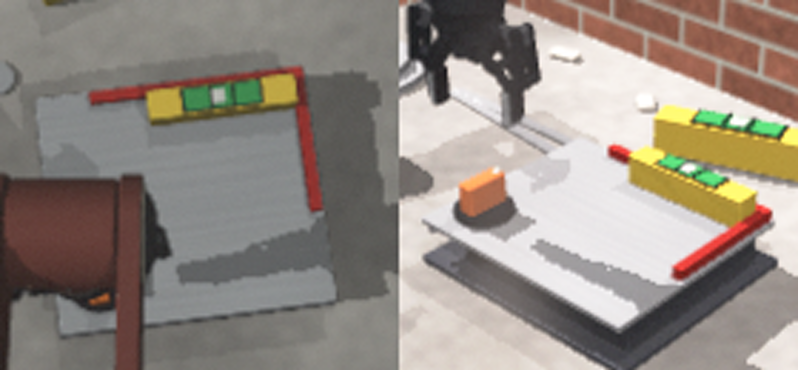

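```bash
python3 - <<'E'
from h import *
ms={}
for c,(u,v) in(('top',(294,217)),('side',(290,198))):
    h=cv2.cvtColor(cv2.imread(f'pics/{c}0.png'),cv2.COLOR_BGR2HSV);m=(h[...,0]>3)&(h[...,0]<18)&(h[...,1]>120);k=np.zeros_like(m);k[v-20:v+20,u-20:u+20]=1;ms[c]=m&k
    print(c,ms[c].sum())
for q in(ms,*({c:ms[c]} for c in ms)):
  for z in(.058,.061):
    print(list(q),fit(q,[box(-.025,.025,-.01,.01,.009,.043)],[.4685,.0585,.2],lambda P,p:place(P,p[0],p[1],p[2],z),[.005,.005,.2]))
E
```

```text
top 134
side 173
['top', 'side'] (array([0.46833978, 0.06073579, 0.12116367]), np.float64(0.2055177946648633))
['top', 'side'] (array([0.4674818 , 0.06032059, 0.11742183]), np.float64(0.21631438030181088))
['top'] (array([0.46824145, 0.06059413, 0.11020251]), np.float64(0.16062713364521408))
['top'] (array([0.46795501, 0.06039578, 0.10995303]), np.float64(0.16133350170476057))
['side'] (array([0.46699672, 0.0620677 , 0.33022579]), np.float64(0.1984506345805176))
['side'] (array([0.46406972, 0.05731433, 0.33254216]), np.float64(0.20506264846144084))
```

```bash
python3 go.py .468 .0595 .0417 -1.45; python3 -m creep '[[0,3,1,0,0.129],[0,3,1,0,0.129],[0,3,1,0,0.129],[0,3,1,0,0.129]]'; python3 go.py .468 .0595 .0417 -1.45
```

```text
t 16.6 pos [0.4655 0.0593 0.1277] yaw -1.315 F [0.2 0.1 1.4] open 0.0852 q6 1.28
delta mm [ 2.5  0.5 86. ] turn 0.135
t: 16.93
tool_pos: [0.4689, 0.0592, 0.1282]
tool_rot: [-3.135, -0.201, 0.0]
contact_force: [0.5, -0.3, 0.6]
opening: 0.0853
t 16.93 pos [0.4689 0.0592 0.1282] yaw -1.442 F [ 0.5 -0.3  0.6] open 0.0853 q6 1.41
delta mm [-0.8 -0.4 86.5] turn 0.008
```

```bash
python3 -m creep '[[0,0,0,20,0],[0,0,0,40,0],[0,0,0,60,0],[0,0,0,75,0],[0,0,0,85,0],[0,0,0,85,0]]'|egrep 'pos|force|open';  python3 -m creep '[[80,0,0,0,0],[120,0,0,0,0],[150,0,0,0,0],[180,0,0,0,0],[255,0,0,0,0],[255,0,0,0,0],[255,0,0,0,0],[255,0,0,0,0]]' 50|egrep 'pos|force|open'; python3 go.py .468 .0595 .0417 -1.45; python3 - <<'E'
from h import *
a=ctrl.get_image('side')[130:250,230:360]
cv2.imwrite('pics/g8.png',cv2.resize(a[:,:,::-1],None,fx=5,fy=5,interpolation=2))
E
```

```text
tool_pos: [0.4669, 0.0592, 0.0408]
contact_force: [1.0, -0.4, -0.5]
opening: 0.0855
tool_pos: [0.4694, 0.0604, 0.0443]
contact_force: [-2.2, 4.1, 2.9]
opening: 0.0186
t 18.1 pos [0.4694 0.0604 0.0443] yaw -1.446 F [-2.2  4.1  2.9] open 0.0186 q6 1.41
delta mm [-1.5  0.7  2.6] turn 0.004
```

View pics/g8.png

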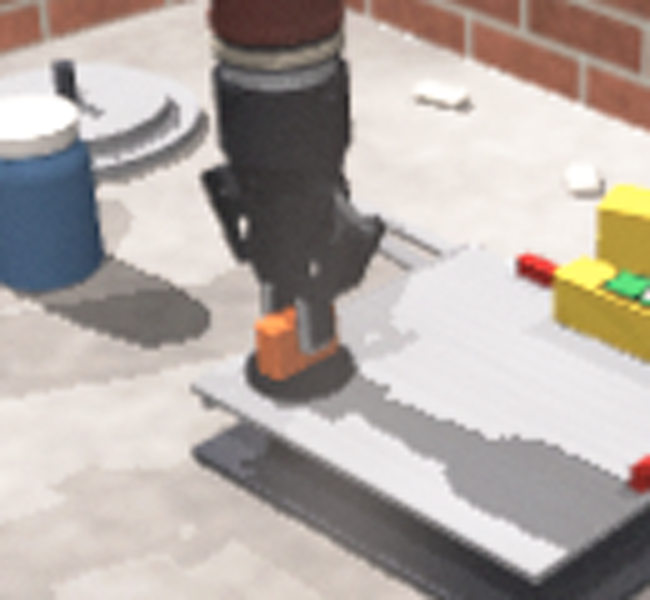

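```bash
for i in 1 2 3 4 5 6 7; do python3 -m creep '[[255,0,0,1,0],[255,0,0,2,0],[255,0,0,2,0]]'|egrep 'pos|force'; done
```

```text
tool_pos: [0.4695, 0.0606, 0.0426]
contact_force: [-2.8, 6.1, 6.7]
tool_pos: [0.4695, 0.0609, 0.041]
contact_force: [-4.7, 8.4, 9.3]
tool_pos: [0.4694, 0.0612, 0.0392]
contact_force: [-5.7, 9.7, 11.0]
tool_pos: [0.4694, 0.0615, 0.0375]
contact_force: [-5.9, 10.2, 13.3]
tool_pos: [0.4695, 0.0617, 0.0363]
contact_force: [-9.1, 11.6, 16.7]
tool_pos: [0.4698, 0.0618, 0.0359]
contact_force: [-13.1, 12.4, 25.5]
tool_pos: [0.4701, 0.062, 0.0353]
contact_force: [-17.7, 11.9, 33.7]
```

```bash
cat > bub.py <<'E'
from h import *
def meas(v=False):
    out={}
    for c in('top','side'):
        im=ctrl.get_image(c).astype(np.float32);s=np.arange(-.06,.0601,.0005);pr=0
        for l in(-.003,0,.003):
            P=place(np.c_[0*s+l,s,0*s+.036],.646,-.0694,.094,.059);p=proj(c,P).astype(np.float32)
            pr=pr+cv2.remap(im,p[None,:,0],p[None,:,1],cv2.INTER_CUBIC)[0]/3
        b=pr[:,2]-np.median(pr[:,2]);w=np.clip(b-.35*b.max(),0,None)*(abs(s)<.04);bub=(w*s).sum()/w.sum()
        rg=pr[:,0]/(pr[:,1]+1)
        t=.5*(np.median(rg[abs(s)>.055])+np.median(rg[(abs(s)<.035)]))
        e0=s[np.nonzero((rg>t)&(s<-.02))[0].max()];e1=s[np.nonzero((rg>t)&(s>.02))[0].min()]
        out[c]=(bub-(e0+e1)/2)*1000
        print(c,'bubble mm',round(out[c],1),'raw',round(bub*1000,1),'window',round(e0*1000,1),round(e1*1000,1),'bmax',b.max().round())
        if v:print(np.c_[s[::8]*1000,pr[::8]].round().astype(int).tolist())
if __name__=='__main__':
    import sys;meas(len(sys.argv)>1)
E
python3 -m creep '[[255,-1,-1,-1,0],[255,-3,-2,-2,0],[255,-3,-2,-2,0],[255,-3,-2,-2,0]]'|egrep 't:|pos|force'; python3 bub.py v
```

```text
t: 20.23
tool_pos: [0.4695, 0.0618, 0.0361]
tool_rot: [-3.134, -0.197, -0.012]
contact_force: [-2.0, 6.4, 16.6]
top bubble mm -27.0 raw -16.3 window -20.5 42.0 bmax 106.0
[[-60, 191, 167, 69], [-56, 191, 167, 69], [-52, 192, 167, 69], [-48, 191, 167, 68], [-44, 191, 168, 68], [-40, 138, 118, 55], [-36, 64, 98, 63], [-32, 64, 137, 80], [-28, 62, 137, 78], [-24, 93, 148, 104], [-20, 177, 180, 172], [-16, 183, 183, 177], [-12, 176, 175, 170], [-8, 86, 112, 89], [-4, 62, 133, 77], [0, 64, 137, 80], [4, 64, 136, 79], [8, 64, 133, 77], [12, 53, 86, 58], [16, 60, 118, 72], [20, 66, 138, 80], [24, 64, 137, 79], [28, 66, 138, 81], [32, 64, 136, 79], [36, 64, 138, 79], [40, 58, 102, 66], [44, 139, 125, 59], [48, 192, 167, 68], [52, 192, 167, 70], [56, 191, 166, 67], [60, 192, 167, 68]]
side bubble mm -24.4 raw -15.7 window -20.5 38.0 bmax 133.0
[[-60, 255, 251, 117], [-56, 255, 251, 114], [-52, 255, 251, 119], [-48, 256, 253, 116], [-44, 254, 240, 107], [-40, 158, 139, 61], [-36, 72, 152, 91], [-32, 87, 224, 123], [-28, 98, 230, 131], [-24, 143, 221, 157], [-20, 245, 245, 239], [-16, 256, 257, 255], [-12, 249, 249, 245], [-8, 177, 178, 168], [-4, 92, 186, 113], [0, 96, 231, 131], [4, 96, 225, 129], [8, 86, 209, 118], [12, 66, 146, 86], [16, 74, 163, 97], [20, 95, 226, 127], [24, 95, 219, 127], [28, 104, 231, 136], [32, 99, 226, 132], [36, 105, 199, 115], [40, 205, 209, 105], [44, 254, 239, 115], [48, 252, 242, 124], [52, 250, 241, 118], [56, 251, 241, 136], [60, 253, 246, 145]]
```

```bash
sed -i 's/s<-.02/s<-.03/;s/s>.02)/s>.03)/' bub.py; python3 -m creep '[[255,0,0,-0.4,-0.07],[255,0,0,-0.8,-0.14],[255,0,0,-1.3,-0.21],[255,0,0,-1.7,-0.28],[255,0,0,-2.2,-0.35],[255,0,0,-2.6,-0.42],[255,0,0,-2.9,-0.46],[255,0,0,-2.9,-0.46]]' 60|egrep 'pos|force|open'; python3 -m creep '[[255,0,0,0,0],[255,0,0,0,0],[255,0,0,0,0],[255,0,0,0,0],[255,0,0,0,0],[255,0,0,0,0],[255,0,0,0,0],[255,0,0,0,0],[255,0,0,0,0],[255,0,0,0,0],[255,0,0,0,0],[255,0,0,0,0]]'|egrep 't:|pos|force|open'; python3 go.py .47 .062 .036 0; python3 bub.py
```

```text
tool_pos: [0.469, 0.0625, 0.0389]
contact_force: [-2.8, 7.4, 18.3]
opening: 0.019
t: 22.0
tool_pos: [0.469, 0.0625, 0.0389]
tool_rot: [-3.006, -0.906, -0.011]
contact_force: [-3.6, 7.5, 16.7]
opening: 0.0184
t 22.0 pos [0.469  0.0625 0.0389] yaw -0.985 F [-3.6  7.5 16.7] open 0.0184 q6 0.96
delta mm [0.5 0.9 2.9] turn -0.985
top bubble mm -8.4 raw -6.6 window -37.5 41.0 bmax 99.0
side bubble mm -4.6 raw -4.1 window -38.0 39.0 bmax 133.0
```

```bash
python3 -m creep '[[255,0,0,-0.4,-0.07],[255,0,0,-0.8,-0.14],[255,0,0,-1.3,-0.21],[255,0,0,-1.7,-0.28],[255,0,0,-2,-0.34],[255,0,0,-2,-0.34]]'|egrep 'pos|force|open'; python3 -m creep '[[255,0,0,0,0],[255,0,0,0,0],[255,0,0,0,0],[255,0,0,0,0],[255,0,0,0,0],[255,0,0,0,0],[255,0,0,0,0],[255,0,0,0,0],[255,0,0,0,0],[255,0,0,0,0],[255,0,0,0,0],[255,0,0,0,0]]'|egrep 't:|pos|force|open';python3 -m creep '[[255,0,0,0,0],[255,0,0,0,0],[255,0,0,0,0],[255,0,0,0,0],[255,0,0,0,0],[255,0,0,0,0],[255,0,0,0,0],[255,0,0,0,0],[255,0,0,0,0],[255,0,0,0,0],[255,0,0,0,0],[255,0,0,0,0]]'>/dev/null;  python3 bub.py v; python3 - <<'E'
from h import *
a=ctrl.get_image('top')[135:175,305:370];b=ctrl.get_image('side')[175:215,330:395]
cv2.imwrite('pics/g9.png',cv2.resize(cv2.vconcat([a,b])[:,:,::-1],None,fx=7.4,fy=7.4,interpolation=cv2.INTER_CUBIC))
E
```

```text
tool_pos: [0.4684, 0.0627, 0.041]
contact_force: [-4.4, 8.6, 19.3]
opening: 0.0185
t: 23.6
tool_pos: [0.4684, 0.0627, 0.041]
tool_rot: [-2.809, -1.402, -0.009]
contact_force: [-3.9, 6.4, 19.4]
opening: 0.0189
top bubble mm -3.0 raw -1.7 window -38.0 40.5 bmax 102.0
[[-60, 190, 167, 68], [-56, 191, 166, 69], [-52, 190, 166, 67], [-48, 190, 165, 67], [-44, 190, 167, 68], [-40, 123, 109, 56], [-36, 63, 114, 70], [-32, 65, 138, 81], [-28, 64, 136, 80], [-24, 64, 135, 79], [-20, 63, 136, 79], [-16, 64, 138, 79], [-12, 64, 114, 73], [-8, 138, 138, 133], [-4, 180, 181, 175], [0, 182, 182, 176], [4, 147, 163, 145], [8, 64, 122, 76], [12, 54, 89, 59], [16, 62, 128, 76], [20, 64, 137, 79], [24, 63, 136, 79], [28, 64, 136, 79], [32, 64, 137, 79], [36, 63, 138, 79], [40, 63, 88, 57], [44, 155, 134, 59], [48, 192, 167, 68], [52, 191, 166, 67], [56, 190, 166, 67], [60, 192, 166, 69]]
side bubble mm 0.7 raw 1.5 window -38.5 40.0 bmax 143.0
[[-60, 255, 251, 116], [-56, 255, 252, 114], [-52, 255, 251, 118], [-48, 257, 254, 115], [-44, 248, 230, 99], [-40, 141, 123, 57], [-36, 65, 157, 92], [-32, 93, 230, 127], [-28, 98, 230, 130], [-24, 91, 227, 125], [-20, 96, 230, 129], [-16, 94, 223, 125], [-12, 76, 188, 103], [-8, 99, 143, 105], [-4, 230, 231, 223], [0, 262, 259, 259], [4, 257, 257, 254], [8, 198, 229, 197], [12, 78, 133, 89], [16, 67, 150, 88], [20, 96, 226, 127], [24, 98, 234, 132], [28, 99, 231, 131], [32, 95, 228, 128], [36, 93, 224, 127], [40, 146, 190, 101], [44, 254, 236, 103], [48, 257, 253, 115], [52, 256, 251, 115], [56, 256, 253, 117], [60, 255, 250, 119]]
```

View pics/g9.png

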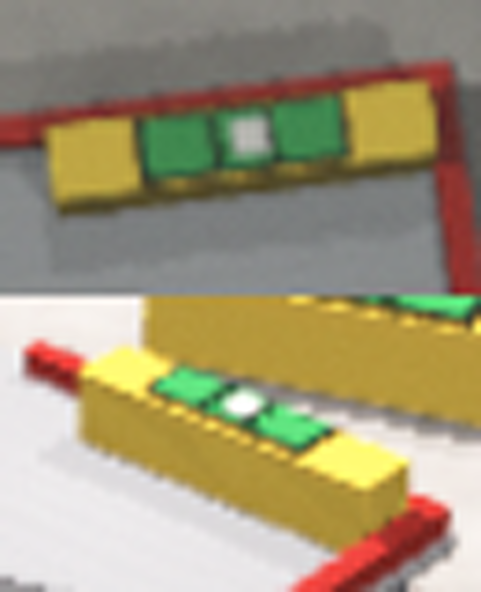

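```bash
python3 -m creep '[[255,0,0,-0.3,-0.05],[255,0,0,-0.6,-0.11],[255,0,0,-0.6,-0.11],[255,0,0,-0.6,-0.11],[255,0,0,-0.6,-0.11],[255,0,0,-0.6,-0.11],[255,0,0,-0.6,-0.11],[255,0,0,-0.6,-0.11],[255,0,0,-0.6,-0.11],[255,0,0,-0.6,-0.11],[255,0,0,-0.6,-0.11],[255,0,0,-0.6,-0.11]]'|egrep 'pos|force|open';python3 -m creep '[[255,0,0,0,0],[255,0,0,0,0],[255,0,0,0,0],[255,0,0,0,0],[255,0,0,0,0],[255,0,0,0,0],[255,0,0,0,0],[255,0,0,0,0],[255,0,0,0,0],[255,0,0,0,0],[255,0,0,0,0],[255,0,0,0,0]]'|egrep 't:|force';  python3 bub.py;  python3 - <<'E'
from h import *
s=np.arange(-.02,.0221,.001)
for c in('top','side'):
    im=ctrl.get_image(c).astype(np.float32);pr=0
    for l in(-.002,0,.002):
        p=proj(c,place(np.c_[0*s+l,s,0*s+.036],.646,-.0694,.094,.059)).astype(np.float32);pr=pr+cv2.remap(im,p[None,:,0],p[None,:,1],cv2.INTER_CUBIC)[0]/3
    print(c,[(int(round(a*1000)),int(r),int(g)) for a,(r,g,b) in zip(s,pr)])
a=ctrl.get_image('top')[140:170,310:365]
cv2.imwrite('pics/g10.png',cv2.resize(a[:,:,::-1],None,fx=14,fy=14,interpolation=cv2.INTER_CUBIC))
E
```

```text
tool_pos: [0.4684, 0.0627, 0.0416]
contact_force: [-5.5, 7.5, 20.2]
opening: 0.0188
t: 26.8
tool_rot: [-2.729, -1.554, -0.009]
contact_force: [-5.2, 7.2, 19.7]
top bubble mm -1.5 raw -0.2 window -38.0 40.5 bmax 100.0
side bubble mm 1.7 raw 2.5 window -38.5 40.0 bmax 143.0
top [(-20, 64, 136), (-19, 64, 136), (-18, 64, 136), (-17, 64, 137), (-16, 64, 138), (-15, 63, 133), (-14, 61, 125), (-13, 59, 114), (-12, 54, 101), (-11, 46, 88), (-10, 48, 86), (-9, 73, 100), (-8, 108, 125), (-7, 144, 152), (-6, 171, 171), (-5, 178, 178), (-4, 181, 181), (-3, 185, 184), (-2, 183, 183), (-1, 182, 181), (0, 181, 181), (1, 182, 181), (2, 182, 181), (3, 185, 183), (4, 185, 183), (5, 172, 177), (6, 154, 170), (7, 132, 160), (8, 102, 141), (9, 79, 122), (10, 61, 106), (11, 50, 95), (12, 50, 96), (13, 54, 102), (14, 56, 111), (15, 58, 119), (16, 60, 128), (17, 62, 133), (18, 62, 135), (19, 63, 136), (20, 63, 136), (21, 64, 136), (22, 64, 136)]
side [(-20, 98, 233), (-19, 99, 233), (-18, 99, 232), (-17, 98, 231), (-16, 97, 228), (-15, 94, 225), (-14, 89, 218), (-13, 85, 211), (-12, 81, 201), (-11, 77, 187), (-10, 77, 170), (-9, 82, 155), (-8, 101, 150), (-7, 132, 159), (-6, 170, 178), (-5, 210, 206), (-4, 238, 229), (-3, 257, 249), (-2, 266, 260), (-1, 266, 262), (0, 262, 260), (1, 258, 256), (2, 256, 255), (3, 255, 254), (4, 255, 255), (5, 256, 255), (6, 256, 256), (7, 255, 255), (8, 250, 250), (9, 235, 238), (10, 211, 219), (11, 181, 194), (12, 147, 168), (13, 116, 146), (14, 95, 137), (15, 83, 142), (16, 79, 156), (17, 80, 177), (18, 84, 197), (19, 89, 212), (20, 94, 223), (21, 97, 229), (22, 98, 232)]
```

View pics/g10.png

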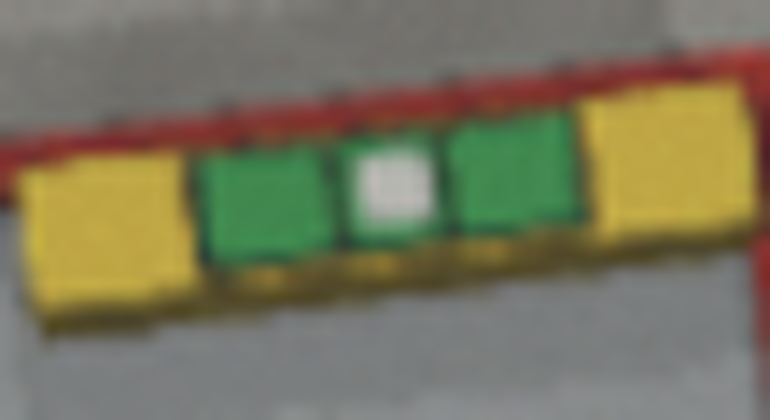

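```bash
python3 -c "
from station import ctrl
o=ctrl.get_obs();print(o['t'],o['contact_force'],o['opening']);print(ctrl.finish_job())"
```

```text
27.05 [-6.46261528  7.60886923 19.92962884] 0.0187309075177598
the job is handed in; nothing more can be done
None
```

I pushed the level flush into the fence corner, then gripped the foot knob, pressed the shelf to its stop and turned the knob about 0.9 rad counter-clockwise. I handed the job in at 27 s, still holding and pressing; no verdict was reported.

**First grasp:** It missed the level, because the fingertips sit about 35 to 48 mm above the reported TCP. The side picture showed this and I regripped lower.

**Level:** It met the x fence at about 10 N and the y fence at about 22 N. A fit to both cameras afterwards put it at (0.645, -0.069) m. The expected flush position was (0.646, -0.071) m. The last pictures still show it flush.

**Knob and shelf:** The arm was pressing down with about 20 N at hand-in. The pressing force rose sharply after about 8 mm of travel, which marks the stop. I could not read the lift joint itself.

**Bubble:** The two cameras disagreed in the automatic reading, at -1.5 mm (top) and +1.7 mm (side). Measured against the black lines, it sits at about -1 mm (top) and -0.4 mm (side). All four figures are inside the 3 mm limit.

**Bystanders:** The arm kept clear of the jar, soap dispenser, plate and tongs on every move. I did not re-measure their positions at the end.

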